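# Set the kettle warmer to keep-warm and start it

### The job

With a fingertip only, gently roll the knurled wheel of the kettle warmer away from the robot until it clicks from off (grey dots) into the next setting, keep-warm (orange dots, white stripe on top), never going on to boil (red dots), and take the finger off the wheel. Then press the green start button all the way down with a fingertip and let it go. Pinch, lift or shift nothing: the kettle, caddy, bowl, whisk and scoop stay where they are.

Things in the scene. Friction and masses are not known exactly. Their poses are not given: they have to be found in the camera images.
- warmer: Fixed dark-wood kettle warmer, a slab 180 (x) x 320 (y) x 45 mm high; origin at the centre of its underside on the table, z up. The kettle's hob is on its +y half, the controls on an aluminium plate on its -y half. Its yaw varies (up to about 0.4 rad); its own +x points away from the robot.
- wheel_top (a point): Topmost point of the wheel while unpressed, at mid-width, 66 mm above the table (21 mm above the slab); at (30, -110, 66) mm in the warmer's frame. It does not turn with the wheel; its axes are the warmer's. A steel cheek on each side (14 to 19 mm from the wheel's mid-plane, 66 mm long in x) rises to 57 mm above the table.
- carriage: The axle of the black knurled wheel (radius 30 mm, 24 mm wide, half sunk in the slab), 30 mm under the wheel's top; level, along the warmer's y. It is sprung: pressed down, it gives from about 1 to 2 N, 1 mm per 1.2 N, to a stop at 6 mm (8 to 10 N). A press of 4 to 6 N turns the wheel by friction; over 40 N is too hard.
- wheel (a joint): Wheel angle (rad): detents at 0 = off (the start), 0.8 = keep-warm, 1.6 = boil; left alone it is drawn to the nearest (humps near 0.4 and 1.2). It grows as the top of the rim is dragged to the warmer's +x, 24 mm of rim a setting. A white stripe across the rim lies between grey dots (robot side) at off, on top between orange dots at keep-warm, between red dots (far side) at boil.
- start_top (a point): Centre of the top face of the round green start button, radius 14 mm, on the robot's side of the wheel, at (-55, -110, 67) mm in the warmer's frame while up; the fixed black collar around it, radius 22 mm, rises to 57 mm above the table. The point moves down with the button.
- start (a joint): Travel of the start button (m): 0 = released, 0.006 = fully down, straight down; fully down takes about 5 N and it springs back.
- kettle: Black iron kettle, 144 mm across and 170 mm high with its bail handle, 0.9 kg, standing loose on the hob (its foot 47 mm above the table); origin at the centre of its underside; the spout points along its +x, 110 mm out.
- caddy: Round aluminium tea caddy, 70 mm across, 86 mm high, loose on the table beside the controls (-y); origin at the centre of its underside.
- bowl: Cream porcelain bowl, 120 mm across, 72 mm high, loose on the table at the warmer's +y end; origin at the centre of its underside.
- whisk: Bamboo whisk on its green ceramic form, 58 mm across, 119 mm high, loose on the table beyond the warmer; origin at the centre of its underside.
- scoop: Chestnut-wood scoop, 155 mm long, 20 mm high, lying loose beyond the warmer; origin under the centre of its cup, handle along its -x.
Things that resemble listed ones, but are neither listed nor needed, are in the scene too. What is shaped like the caddy but pink is not meant. There is more than one size of the kettle; the job needs the larger.

How it is judged:
On the way, in this order (a step that is already met when the one before it is completed fails the run):
1. the wheel has clicked into keep-warm (0.8 rad within 0.1), at rest, with the fingers off it (value of joint wheel between 0.7 and 0.9 rad and velocity of joint wheel between -0.1 and 0.1 rad/s and contact force between the fingers and carriage below 0.1 N), for 0.3 s.
2. the start button is pressed down by the fingers (at least 4.5 of its 6 mm) (value of joint start above 0.0045 m and contact force between the fingers and warmer above 0.5 N), for 0.02 s.
At the end, for the whole second after the job is handed in: The wheel rests in keep-warm (0.8 rad within 0.1), the start button has been pressed afterwards and is up again (within 1 mm), and the kettle, caddy, bowl, whisk and scoop rest within 20 mm of where they began (value of joint wheel between 0.7 and 0.9 rad and value of joint start below 0.001 m and distance of each of kettle, caddy, bowl, whisk, scoop from where it was at the start of the episode below 0.02 m and linear speed of each of kettle, caddy, bowl, whisk, scoop below 0.03 m/s); the robot touches nothing.
It fails at once if the wheel is turned past keep-warm over the hump to boil (above 1.25 rad) (value of joint wheel above 1.25 rad).
It fails at once if the wheel, the button or the warmer is pressed with more than 40 N (contact force between the fingers and carriage above 40 N or contact force between the fingers and warmer above 40 N).
It fails at once if the kettle, caddy, bowl, whisk or scoop is moved or lifted more than 20 mm (distance of any of kettle, caddy, bowl, whisk, scoop from where it was at the start of the episode above 0.02 m).
It also fails if it takes over 48 s, if anything falls off the work surface, if the arm or the gripper's body presses on something with over 40 N, if the wrist force passes 120 N, or if a joint passes its speed limit or range.

### The arm

A 6-joint arm with a two-finger parallel gripper is mounted at the origin on the work surface. World frame = base frame: x ahead of the robot, y to its left, z up, the work surface at z = 0. Lengths are in m, angles in rad, forces in N, time in s.
With the tool pointing down it reaches from about 0.25 to 0.8 m from the base axis. Payload 3.9 kg.
Tool frame: the origin (TCP) lies on the centre line of the jaws, within the pads' length; the fingertips stand 17 mm ahead of it and the grasp point (between the pads) lies 2 mm behind it; z points along the fingers, y is the line along which they close (so a half turn about z gives the same grasp; the last joint's range is limited). The gripper opens to 85 mm and grips with 20 to 120 N. Pads are 22 mm wide; open, the fingers measure 114 mm over their backs; the gripper's body (76 mm by 85 mm) begins 54 mm behind the grasp point. The pads swing forward as they close: fully open they stand 13 mm farther back than shut.
Start: joints at [1.274, 0.26, -0.138, 1.173, 0, 1.571], TCP at [0.154, 0.502, 0.248] pointing down, gripper open.
Joint ranges: [-2.78, 2.78], [-0.83, 1.72], [-1.28, 1.37], [-1.9, 2.12], [-1.57, 1.48], [-3.14, 3.14]. Speed limits (rad/s): [2.57, 2.57, 3.14, 3.14, 3.14, 3.14].

### API

Orientations are given as a unit quaternion [x, y, z, w].
In Python, from rig import env, eyes gives the robot as it stands.
- The arm moves only by the shell command python3 -m pendant 'ROWS' [OPENING]. ROWS is JSON, a list of rows, each an object with "delta_pos": the shift along the world's x, y, z in mm, a list of three; "yaw": the turn about the world's z in rad. A call has 1 to 20 rows; each row shifts and turns the commanded pose from where the row before left it; what a row does not reach is not made up. A row lasts 1/10 s, in which the tool goes at most 50 mm and 8.59 degrees, less where a joint would pass 70% of its speed; a pose out of reach is approached as far as the arm can. A call is refused whole if a number of a shift passes 50 or a number of a turn 0.15, either way. A call with a gripper value outside its range is refused whole. OPENING is the closure in counts, from 0 (fully open) to 255 (shut), set as the call begins (- or left out, the last holds). The fingers move at their own pace and stop on an object; the grip force is fixed at half the most. Time passes only in rows, so rows that do not move let the fingers close. It gives the time, the measured TCP pose, the force, the opening and the grip force at its end, in the units of the state.
- env.sense(): the state, without advancing time (a new reading comes with each control period).
- eyes.capture(name): name is "side" or "top" or "wrist"; returns a dict with "image" (400x640x3 uint8, blue, green, red), "z_map" (400x640 float32, m along the optical axis (not along the pixel's ray), 0 where there is no reading), "fovy" (degrees; the focal length in pixels is half the picture's height over the tangent of half this angle, whatever the lens; pixels are square), "cx", "cy" (the principal point, pixels), "rvec" (rotation vector, rad) and "tvec" (3), from world to camera coordinates, as OpenCV has them; the wrist camera has in their place "T_tool_cam" (4x4, takes a point from camera to tool coordinates, whose origin is the TCP and whose axes are the flange's). Camera axes: x right, y down, z forward; pixel columns grow to the right and rows downward; lengths in m; the calibration is good to about 2 mm. The wrist camera is an equidistant fisheye: a pixel r from the principal point sees the ray r / f radians off the axis. A picture is of the moment at which its call begins: read the wrist's pose just before it.
- env.job_done(): hands the job in; it is judged then, once.
The state is a dict: "t": time; "joints": joint angles; "qd": joint speeds; "effort": joint torques, N m; "ee_pos": TCP position; "tool_rot": TCP orientation; "ft_force": force on the tool from outside, world axes, zero at the start; "moment": the same for the moment, N m; "finger_gap": finger opening in m; "grasp_force": force on a finger pad.
Only numpy, scipy, OpenCV 4.12 (cv2) and the standard library are available. Lean on these libraries where they do the work, as an engineer would, in place of code of your own. Each camera call takes 0.05 s, during which the arm holds its last target. There are 200 camera calls.

## Working session

There is one attempt and no reset: what is moved stays moved. The work goes in short steps, Python scripts to look and compute and a shell command to move; the robot and the scene stay as the last step left them, time stands still between calls to the robot, and variables do not carry over. Pictures are saved under pics/ and viewed, at most 10 in all, crops included, and the job is handed in when it is done.

```bash
mkdir -p pics; cat > h.py <<'E'
import numpy as np, cv2
from rig import env, eyes
from scipy.spatial.transform import Rotation as R
def cap(n):
    c=eyes.capture(n); c['f']=200/np.tan(np.radians(c['fovy'])/2); return c
def w(c,u,v,z=None):
    """pixel -> world, by depth or on the plane z"""
    M=cv2.Rodrigues(np.array(c['rvec'],float))[0]; t=np.array(c['tvec'],float).ravel()
    d=np.array([(u-c['cx'])/c['f'],(v-c['cy'])/c['f'],1.])
    o=-M.T@t; r=M.T@d
    s=c['z_map'][int(round(v)),int(round(u))] if z is None else (z-o[2])/r[2]
    return o+s*r
E
python3 - <<'E'
from h import *
import pickle
s=env.sense(); print(s['t'],s['ee_pos'],s['tool_rot'],s['finger_gap'],s['ft_force'])
for n in('top','side'):
    c=cap(n); cv2.imwrite(f'pics/{n}1.png',c['image']); pickle.dump(c,open(n+'.pkl','wb'))
    print(n,c['fovy'],c['cx'],c['cy'],c['rvec'],c['tvec'])
E
```

```text
0.0 [0.15335175 0.50142021 0.24747595] [ 1.47861811e-01  9.89007556e-01 -9.58366457e-04 -1.42730673e-04] 0.0853360448011791 [0.03503263 0.04471274 0.15958564]
top 57.77459093086996 319.86696386334404 200.77586603114432 [ 2.16000423 -2.19818978  0.13119738] [0.09347695 0.53516183 0.9499577 ]
side 45.913218073723215 316.9373844034558 201.84963988935823 [ 2.13166863 -0.72881748  0.34538899] [-0.38719234  0.28877613  0.92193994]
```

View pics/top1.png

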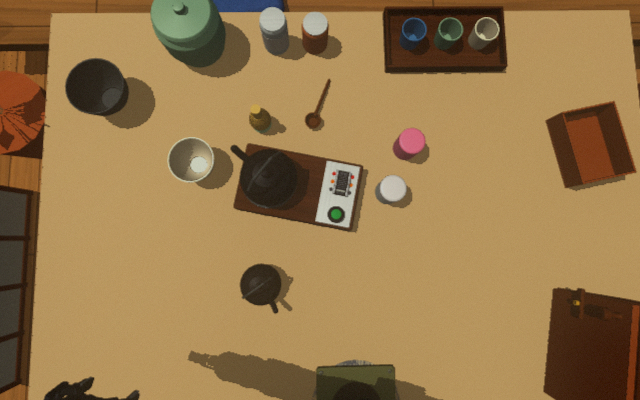

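View pics/side1.png

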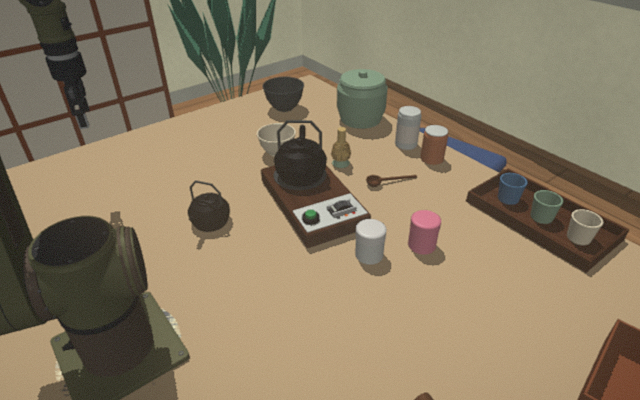

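The top picture has the robot base at the bottom, with world +x up and +y left.

- **Controls:** the wheel is at (342,183). It could be confused with the hob or kettle at (268,178). The green button is at (336,214).
- **Kettles:** the larger one, on the warmer, is at (268,178). The smaller decoy is at (261,285).
- **Caddies:** the aluminium one is at (392,190). The pink decoy is at (411,143).
- **Bowls:** the cream one is at (191,160). The dark decoy is at (97,87).

I choose the wheel and button on the aluminium plate, and will check them in a crop.

```bash
python3 - <<'E'
from h import *
import pickle
c=pickle.load(open('top.pkl','rb'))
cv2.imwrite('pics/crop1.png',cv2.resize(c['image'][135:240,225:365],None,fx=5.6,fy=5.6,interpolation=cv2.INTER_CUBIC))
# white plate: mask & minAreaRect
hsv=cv2.cvtColor(c['image'],cv2.COLOR_BGR2HSV)
g=(cv2.inRange(hsv,(45,120,40),(75,255,255))); g[:, :320]=0;g[:,355:]=0;g[:200]=0;g[230:]=0
v,u=np.nonzero(g);print('green',u.mean(),v.mean(),len(u),w(c,u.mean(),v.mean(),.067),w(c,u.mean(),v.mean()))
for p in [(342,183),(392,190),(268,178)]: print(p,w(c,*p))
E
```

```text
green 335.7608695652174 213.7608695652174 92 [0.49836122 0.0446787  0.067     ] [0.49834111 0.0446989  0.06731516]
(342, 183) [0.5785279  0.02635033 0.06346311]
(392, 190) [ 0.55497425 -0.09828354  0.08769622]
(268, 178) [0.58022385 0.20793969 0.15001618]
```

View pics/crop1.png

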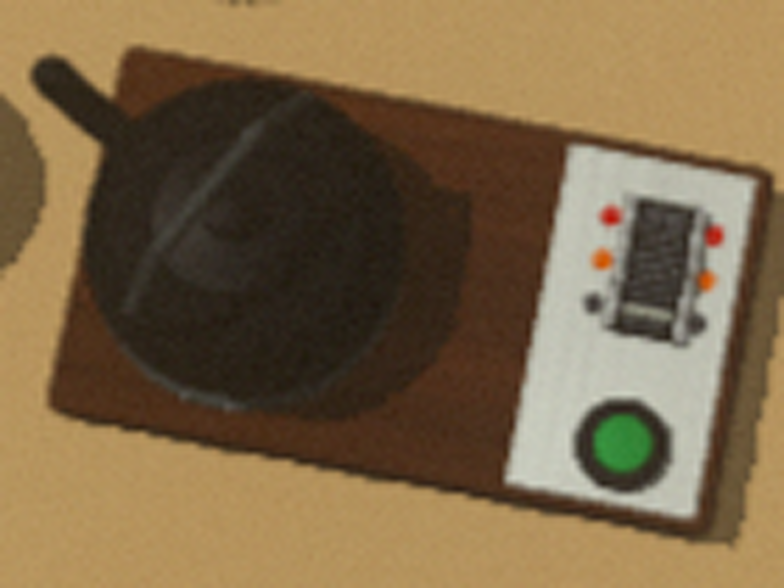

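The crop confirms it. The wheel is around crop (655,265) with its stripe between the grey dots (off), and the green button is at (621,443). Yaw is about -0.19 rad. From the button at (0.498, 0.045), wheel_top should be near (0.582, 0.029, 0.066), which agrees with the depth reading of (0.579, 0.026). I'll move above it at z≈0.28 with the gripper shut.

```bash
python3 -m pendant '[{"delta_pos":[0,0,35],"yaw":0},{"delta_pos":[30,-34,0],"yaw":0.05},{"delta_pos":[30,-34,0],"yaw":0.06},{"delta_pos":[30,-34,0],"yaw":0},{"delta_pos":[30,-34,0],"yaw":0},{"delta_pos":[30,-34,0],"yaw":0},{"delta_pos":[30,-34,0],"yaw":0},{"delta_pos":[30,-34,0],"yaw":0},{"delta_pos":[30,-34,0],"yaw":0},{"delta_pos":[30,-34,0],"yaw":0},{"delta_pos":[30,-34,0],"yaw":0},{"delta_pos":[30,-34,0],"yaw":0},{"delta_pos":[20,-34,0],"yaw":0},{"delta_pos":[20,-34,0],"yaw":0},{"delta_pos":[0,-30,0],"yaw":0},{"delta_pos":[0,0,0],"yaw":0},{"delta_pos":[0,0,0],"yaw":0}]' 255
python3 - <<'E'
from h import *
s=env.sense(); print(s['ee_pos'],s['finger_gap'],s['ft_force'],R.from_quat(s['tool_rot']).as_matrix().round(3).tolist())
c=cap('wrist'); cv2.imwrite('pics/wr1.png',c['image']); print(c['f'],c['cx'],c['cy'],np.array(c['T_tool_cam']).round(4).tolist())
E
```

```text
t: 1.8
ee_pos: [0.5232, 0.0296, 0.2828]
tool_rot: [0.094, 0.996, 0.0, -0.001]
ft_force: [-0.1, -0.1, -0.3]
finger_gap: 0.0001
grasp_force: 0.0
[0.52321021 0.02963861 0.28282028] 0.00010776173274109935 [-0.10200438 -0.11891549 -0.2934741 ] [[-0.982, 0.187, -0.001], [0.187, 0.982, 0.001], [0.001, 0.0, -1.0]]
309.70691628693146 320.58316774126524 198.39982236543221 [[-0.0002, -0.9507, -0.3102, 0.0788], [1.0, -0.0003, 0.0002, 0.0003], [-0.0003, -0.3102, 0.9507, -0.125], [0.0, 0.0, 0.0, 1.0]]
```

View pics/wr1.png

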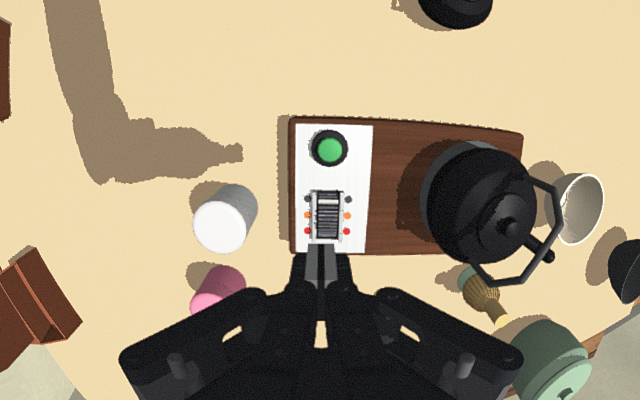

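The wrist view looks back at the controls, with up in the image toward the robot. It shows the button at (330,148), the wheel centre near (326,215), the stripe at the grey dots (y≈193), and the shut fingertips at (321,245). The plate is square to the picture, so the yaw is right. Next I'll compute positions from this view.

```bash
cat >> h.py <<'E'
def wr(s,c,u,v,z):
    d=np.array([u-c['cx'],v-c['cy']]); r=np.hypot(*d); th=r/c['f']
    ray=np.array([*(d/r*np.sin(th)),np.cos(th)])
    T=np.eye(4); T[:3,:3]=R.from_quat(s['tool_rot']).as_matrix(); T[:3,3]=s['ee_pos']
    T=T@np.array(c['T_tool_cam']); r=T[:3,:3]@ray
    return T[:3,3]+(z-T[2,3])/r[2]*r
E
python3 - <<'E'
from h import *
s=env.sense(); c=cap('wrist')
hsv=cv2.cvtColor(c['image'],cv2.COLOR_BGR2HSV)
g=cv2.inRange(hsv,(45,100,60),(75,255,255)); g[:125]=0;g[170:]=0;g[:,:305]=0;g[:,355:]=0
v,u=np.nonzero(g);print('btn',u.mean(),v.mean(),wr(s,c,u.mean(),v.mean(),.067))
for n,p in dict(o1=(308,214),o2=(348,214.5),r1=(308,231),r2=(347,230.5),g1=(308,199),g2=(349,198.5)).items(): print(n,wr(s,c,*p,.047))
h=wr(s,c,326,193,.06);print(h)
cv2.imwrite('pics/wr1c.png',cv2.resize(c['image'][120:260,280:380],None,fx=4,fy=4,interpolation=cv2.INTER_CUBIC))
E
```

```text
btn 328.9126016260163 149.6239837398374 [0.5006866  0.04441144 0.067     ]
o1 [0.57851554 0.00426797 0.047     ]
o2 [0.58854449 0.05328008 0.047     ]
r1 [ 6.01280118e-01 -3.91596025e-04  4.70000000e-02]
r2 [0.6099596  0.04862286 0.047     ]
g1 [0.55920794 0.00819365 0.047     ]
g2 [0.56796874 0.05781883 0.047     ]
[0.55180059 0.03179063 0.06      ]
```

View pics/wr1c.png

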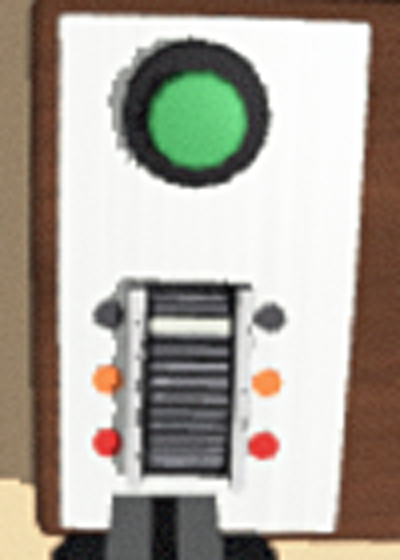

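The estimates agree: wheel_top is at (0.583, 0.029) and the button at (0.4995, 0.0445). I'll descend to about 10 mm on the robot side of the wheel's top, with the tips 14 mm above it.

```bash
python3 -m pendant '[{"delta_pos":[25,0,-25],"yaw":0},{"delta_pos":[25,1,-40],"yaw":0},{"delta_pos":[0,0,-40],"yaw":0},{"delta_pos":[0,0,-40],"yaw":0},{"delta_pos":[0,0,-30],"yaw":0},{"delta_pos":[0,0,-11],"yaw":0},{"delta_pos":[0,0,0],"yaw":0},{"delta_pos":[0,0,0],"yaw":0},{"delta_pos":[0,0,0],"yaw":0}]'
python3 - <<'E'
from h import *
s=env.sense(); print(s['ee_pos'],s['ft_force'])
c=cap('side'); cv2.imwrite('pics/s2.png',cv2.resize(c['image'][150:250,260:380],None,fx=5,fy=5,interpolation=cv2.INTER_CUBIC))
E
```

```text
t: 2.8
ee_pos: [0.5752, 0.0314, 0.0995]
tool_rot: [0.093, 0.996, 0.0, 0.002]
ft_force: [-0.2, -1.0, -0.3]
finger_gap: 0.0001
grasp_force: 0.0
[0.57524402 0.03144115 0.09946082] [-0.23837032 -0.97384189 -0.31831917]
```

View pics/s2.png

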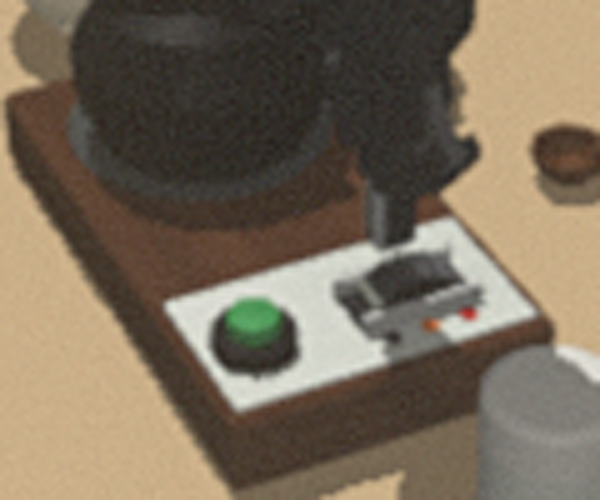

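The tips hang just above the wheel, clear of the button and both cheeks. I'll lower gently and watch the force.

```bash
python3 -m pendant '[{"delta_pos":[-1,0,-7],"yaw":0},{"delta_pos":[0,0,-7],"yaw":0},{"delta_pos":[0,0,0],"yaw":0},{"delta_pos":[0,0,0],"yaw":0}]'; python3 -m pendant '[{"delta_pos":[0,0,-2],"yaw":0},{"delta_pos":[0,0,-2],"yaw":0},{"delta_pos":[0,0,0],"yaw":0},{"delta_pos":[0,0,0],"yaw":0}]'
```

```text
t: 3.25
ee_pos: [0.5722, 0.0309, 0.083]
tool_rot: [0.093, 0.996, -0.0, -0.0]
ft_force: [0.9, -0.2, 1.1]
finger_gap: -0.0001
grasp_force: 0.0
t: 3.65
ee_pos: [0.5728, 0.0309, 0.0797]
tool_rot: [0.093, 0.996, -0.0, 0.0]
ft_force: [-1.0, -0.5, 5.0]
finger_gap: 0.0003
grasp_force: 2.5
```

```bash
python3 -m pendant '[{"delta_pos":[2,-0.4,0],"yaw":0},{"delta_pos":[2,-0.4,0],"yaw":0},{"delta_pos":[2,-0.4,0],"yaw":0},{"delta_pos":[2,-0.4,0],"yaw":0},{"delta_pos":[2,-0.4,0],"yaw":0}]'; python3 -m pendant '[{"delta_pos":[2,-0.4,0],"yaw":0},{"delta_pos":[2,-0.4,0],"yaw":0},{"delta_pos":[2,-0.4,0],"yaw":0},{"delta_pos":[2,-0.4,0],"yaw":0},{"delta_pos":[2,-0.4,0],"yaw":0},{"delta_pos":[2,-0.4,0],"yaw":0},{"delta_pos":[0,0,0],"yaw":0}]'
python3 - <<'E'
from h import *
c=cap('wrist'); cv2.imwrite('pics/wr2.png',cv2.resize(c['image'][130:300,240:410],None,fx=3.4,fy=3.4,interpolation=cv2.INTER_CUBIC))
E
```

```text
t: 4.15
ee_pos: [0.5821, 0.029, 0.0795]
tool_rot: [0.093, 0.996, -0.0, -0.0]
ft_force: [-1.3, -0.1, 6.0]
finger_gap: 0.0001
grasp_force: 2.8
t: 4.85
ee_pos: [0.5953, 0.0263, 0.0795]
tool_rot: [0.093, 0.996, -0.0, 0.001]
ft_force: [2.6, -1.5, 5.1]
finger_gap: 0.0001
grasp_force: 2.6
```

View pics/wr2.png

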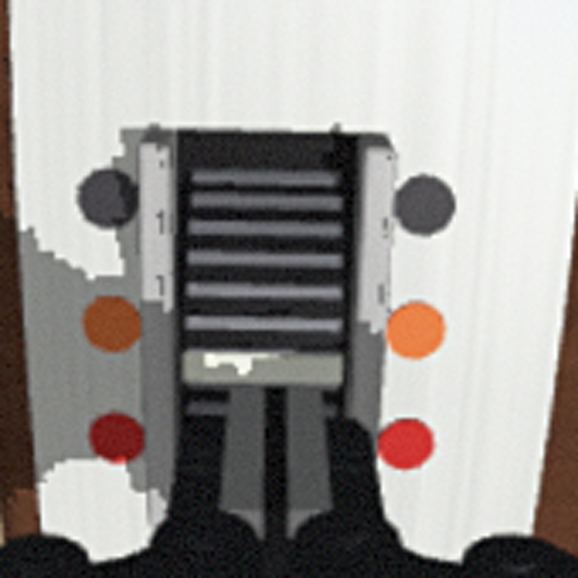

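The white stripe, at (265,365) in the crop, sits by the orange dots. The +x pull shows the wheel is past the hump, so I'll lift straight up.

```bash
python3 -m pendant '[{"delta_pos":[0,0,4],"yaw":0},{"delta_pos":[0,0,10],"yaw":0},{"delta_pos":[0,0,30],"yaw":0},{"delta_pos":[0,0,0],"yaw":0},{"delta_pos":[0,0,0],"yaw":0},{"delta_pos":[0,0,0],"yaw":0},{"delta_pos":[0,0,0],"yaw":0}]'; python3 -m pendant '[{"delta_pos":[-40,8,0],"yaw":0},{"delta_pos":[-40,8,0],"yaw":0},{"delta_pos":[-17,2.5,0],"yaw":0},{"delta_pos":[0,0,0],"yaw":0},{"delta_pos":[0,0,0],"yaw":0},{"delta_pos":[0,0,0],"yaw":0}]'
python3 - <<'E'
from h import *
c=cap('wrist'); cv2.imwrite('pics/wr3.png',c['image'][120:360,200:440])
c=cap('top'); cv2.imwrite('pics/t3.png',np.hstack([cv2.resize(cv2.imread('pics/wr3.png'),(400,400)),cv2.resize(c['image'][160:230,300:370],(400,400),interpolation=cv2.INTER_CUBIC)]))
E
```

```text
t: 5.6
ee_pos: [0.5935, 0.0268, 0.1222]
tool_rot: [0.093, 0.996, -0.0, -0.001]
ft_force: [0.7, 0.1, 0.6]
finger_gap: -0.0003
grasp_force: 0.0
t: 6.2
ee_pos: [0.4991, 0.0451, 0.1234]
tool_rot: [0.093, 0.996, 0.0, 0.001]
ft_force: [0.3, 0.9, 0.3]
finger_gap: -0.0003
grasp_force: 0.0
```

View pics/t3.png

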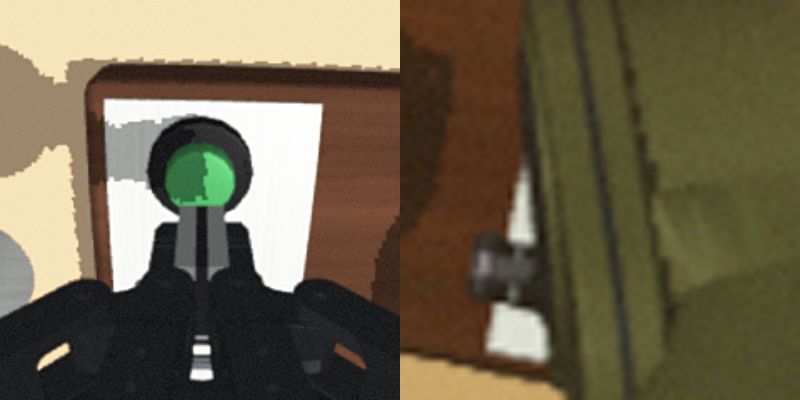

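The tips are over the green button, but the wheel is hidden in both views. I'll check it with the side camera before pressing.

```bash
python3 - <<'E'
from h import *
c=cap('side'); cv2.imwrite('pics/s3.png',cv2.resize(c['image'][180:240,295:375],None,fx=8,fy=8,interpolation=cv2.INTER_CUBIC))
E
```

```text
(no output)
```

View pics/s3.png

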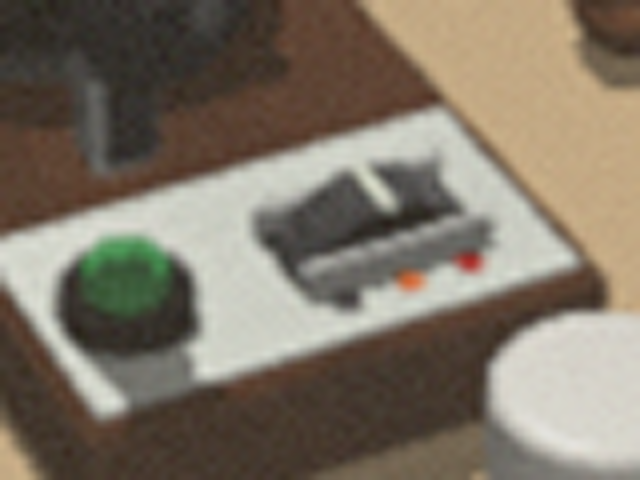

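The stripe at (375,185) is on top, level with the orange dot, so the wheel is in keep-warm. Now I'll press the button.

```bash
python3 -m pendant '[{"delta_pos":[0,0,-20],"yaw":0},{"delta_pos":[0,0,-14],"yaw":0},{"delta_pos":[0,0,-3],"yaw":0},{"delta_pos":[0,0,-3],"yaw":0},{"delta_pos":[0,0,-3],"yaw":0},{"delta_pos":[0,0,-2],"yaw":0},{"delta_pos":[0,0,-1],"yaw":0},{"delta_pos":[0,0,0],"yaw":0},{"delta_pos":[0,0,0],"yaw":0}]'
```

```text
t: 7.25
ee_pos: [0.4977, 0.045, 0.0781]
tool_rot: [0.093, 0.996, -0.0, 0.0]
ft_force: [-2.9, -0.5, 5.2]
finger_gap: 0.0002
grasp_force: 2.7
```

```bash
python3 -m pendant '[{"delta_pos":[0,0,-1],"yaw":0},{"delta_pos":[0,0,-0.5],"yaw":0},{"delta_pos":[0,0,0],"yaw":0}]'
```

```text
t: 7.55
ee_pos: [0.4977, 0.0451, 0.0779]
tool_rot: [0.093, 0.996, -0.0, 0.001]
ft_force: [-5.2, -0.1, 16.0]
finger_gap: 0.0
grasp_force: 8.1
```

The force jumped to 16 N with the height unchanged, so the button is bottomed. Now I'll release it and pull clear.

```bash
python3 -m pendant '[{"delta_pos":[0,0,4],"yaw":0},{"delta_pos":[0,0,20],"yaw":0},{"delta_pos":[0,0,40],"yaw":0},{"delta_pos":[0,0,45],"yaw":0},{"delta_pos":[0,0,45],"yaw":0},{"delta_pos":[-40,0,0],"yaw":0},{"delta_pos":[-40,0,0],"yaw":0},{"delta_pos":[-40,0,0],"yaw":0},{"delta_pos":[0,0,0],"yaw":0},{"delta_pos":[0,0,0],"yaw":0},{"delta_pos":[0,0,0],"yaw":0}]'
python3 - <<'E'
from h import *
c=cap('side'); cv2.imwrite('pics/s4.png',cv2.resize(c['image'][90:270,220:420],None,fx=3.3,fy=3.3,interpolation=cv2.INTER_CUBIC))
E
```

```text
t: 8.65
ee_pos: [0.3791, 0.0453, 0.2303]
tool_rot: [0.093, 0.996, 0.0, 0.001]
ft_force: [0.7, -0.5, -0.6]
finger_gap: -0.0001
grasp_force: 0.0
```

View pics/s4.png

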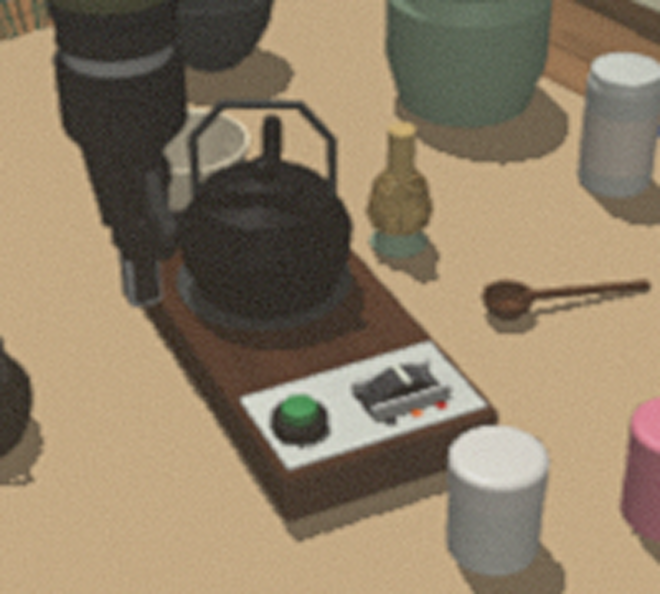

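The stripe at (405,375) is still on top, the button at (300,408) is up, nothing else has moved, and the arm is clear.

```bash
python3 -c "
from rig import env
print(env.job_done())"
```

```text
the job is handed in; nothing more can be done
None
```

The job is handed in, but no verdict came back; the last picture showed the wheel in keep-warm, the start button up again after being pressed to its stop, and everything else in place.

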